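# Bring the jam jar round to the front of the turntable

### The arm

A 7-joint arm with a two-finger parallel gripper is mounted at the origin on a cart in front of the work surface, level with it; the furniture and walls round the work are solid. World frame = base frame: x ahead of the robot, y to its left, z up, the work surface at z = 0. Lengths are in m, angles in rad, forces in N, time in s.
With the tool pointing down it reaches from about 0.35 to 0.9 m from the base axis. Payload 8.1 kg.
Tool frame: the origin (TCP) lies midway between the tips of the shut fingers; the grasp point (between the pads) lies 19 mm behind it (ctrl.grasp_offset is the z of the grasp point in the tool frame, in m); z points along the fingers, y is the line along which they close (so a half turn about z gives the same grasp; the last joint's range is limited). The gripper opens to 92 mm and grips with 3 to 60 N. Pads are 19 mm wide; open, the fingers measure 130 mm over their backs; the gripper's body (75 mm by 190 mm) begins 47 mm behind the grasp point.
Start: joints at [1.22, 0.434, 0.025, 1.573, -0.012, 1.134, -0.075], TCP at [0.153, -0.606, 0.227] pointing down, gripper open.
Joint ranges: [-2.62, 2.62], [-0.44, 2.09], [-1.27, 1.32], [0.08, 2.57], [-1.32, 4.46], [0.12, 2], [-2.74, 2.74]. Speed limits (rad/s): [2.22, 2.22, 3.01, 3.01, 3.14, 3.14, 3.14].

### API

Orientations are given as a unit quaternion [x, y, z, w].
In Python, from workcell import ctrl, imaging, monitor gives the robot as it stands (ctrl), with the cameras (imaging) and the readings (monitor).
- The arm moves only by the tool nudge_tcp, called after "Call:" as name(argument=value, ...) on one line, values as JSON. Schema: {"type":"object","properties":{"moves":{"type":"string"},"only":{"type":"string"},"quiet":{"type":"boolean"},"lines":{"type":"string"}},"required":["moves"],"additionalProperties":false}. moves is a string of 1 to 5 rows, parted by a bar, with the numbers parted by commas; each row has 7 numbers: a rotation vector rx, ry, rz in rad, then dx, dy, dz in m, then the finger opening in m; each row is the pose to reach, as a shift and turn from the pose commanded when the call began, along the tool's axes at that moment; what a row does not reach only later rows make up. A row lasts 1/8 s, in which the tool goes at most 0.0625 m and 0.188 rad, less where a joint would pass 70% of its speed; a pose out of reach is approached as far as the arm can. The fingers move at their own pace and stop on an object; the grip force is fixed at half the most. Time passes only in rows, so rows that do not move let the fingers close. The tool returns the time, the measured TCP pose, the force, the opening and the grip force at its end. only (a regular expression) keeps the lines of the reply that match it, lines (a string "A,B") keeps lines A to B, and quiet returns only ok. Input that does not fit is refused with a message, and nothing moves.
- monitor.state(): the state, without advancing time (a new reading comes with each control period).
- imaging.read_camera(name): name is "side" or "top"; returns a dict with "image" (400x640x3 uint8, red, green, blue), "range_z" (400x640 float32, m along the optical axis (not along the pixel's ray), 0 where there is no reading), "fx", "fy", "cx", "cy" (pixels), "eye" and "attitude" of the camera in the world. Camera axes: x right, y up, looking along -z (the intrinsics and any distortion apply to the point x, -y, -z); pixel columns grow to the right and rows downward; lengths in m; the calibration is good to about 2 mm. A picture is of the moment at which its call begins.
- ctrl.job_done(): hands the job in; it is judged then, once.
The state is a dict: "t": time; "joint_pos": joint angles; "dq": joint speeds; "joint_efforts": joint torques, N m; "ee_pos": TCP position; "orientation": TCP orientation; "contact_force": force on the tool from outside, world axes, zero at the start; "wrist_torque": the same for the moment, N m; "grip_width": finger opening in m; "grasp_force": force on a finger pad.
Only numpy, scipy, OpenCV 4.12 (cv2) and the standard library are available. Lean on these libraries where they do the work, as an engineer would, in place of code of your own. Each camera call takes 0.05 s, during which the arm holds its last target. There are 200 camera calls.

### The job

The jam jar has ended up away from the front of the wooden turntable. With the fingertips, follow the turntable's rim round (it has finger notches for this) and so turn it gently, neither pushing hard nor spinning it, until the jam jar stands right at the front, straight towards the worktop's front edge. Do not touch, lift or tip anything that stands on the turntable, leave the cup, lemon and matchbox as they are, and take the hand away at the end.

Things in the scene. Friction and masses are not known exactly. Their poses are not given: they have to be found in the camera images.
- turntable: Fixed wooden foot (184 mm across) of the turntable. Origin on the worktop at the axis of rotation; x points away from the robot, y to its left; the front is the -x side, towards the robot. Above it turns the platter: a pale wooden disc of 165 mm radius, underside 12 mm and rim top 30 mm above the worktop; inside a radius of 136 mm its top is sunk to 25 mm. Worktop is clear under its edge.
- platter (a joint): Turn of the platter about the vertical axis, rad, growing anticlockwise seen from above; no stops, free both ways, and it stays where it is left (bearing friction 0.1 N m: 1 to 2 N at the rim turn it). At 0 the notch of notch points straight to the front (-x). Starts within 30 degrees of 0.
- notch (a point): One of six like finger notches, 60 degrees apart, in the platter's rim; it turns with the platter. Each is open outwards and through the full thickness, 19 mm deep (bottom at a radius of 146 mm), 36 mm wide at the bottom and about 60 mm at the mouth, flanks rounded. The point lies in mid-notch at a radius of 156 mm, at the height of the rim's top; z up.
- jam_jar: The jar to bring to the front: squat glass jar of red jam, striped screw lid, 71 mm across, 89 mm high, loose and upright on the platter's sunk top, its axis about 62 mm (55 to 70) from the turntable's axis. Origin at the centre of its underside, z up. The three things on the platter start at its right, left and back, in any order; each rides round with it.
- tin: A round tin, 57 mm across and 72 mm high, standing loose on the platter like the jam jar, not to be touched. Origin at the centre of its underside, z up.
- bail_jar: A clear glass jar with a wire bail and flat glass lid, 75 x 67 mm and 96 mm high, standing loose on the platter, not to be touched. Origin at the centre of its underside, z up.
- mug: Bystander: a small white cup with a handle, 62 x 88 mm and 50 mm high, standing loose on the worktop to the left of the turntable. Origin on its underside.
- lemon: Bystander: a lemon, 78 x 55 x 56 mm, lying loose on the worktop to the left of the turntable. Origin under its middle.
- matchbox: Bystander: a matchbox, 37 x 56 x 16 mm, lying loose on the worktop near its front edge, to the right of the turntable. Origin under its middle.

How it is judged:
By the outcome, as a careful person would: the job done as asked, in the order asked, and still so for the second after the job is handed in, with the robot touching nothing.
It also fails if it takes over 72 s, if anything falls off the work surface, if the arm or the gripper's body presses on something with over 40 N, if the wrist force passes 120 N, or if a joint passes its speed limit or range.

## Working session

There is one attempt and no reset: what is moved stays moved. The work goes in short steps, Python scripts to look and compute and a tool call to move; the robot and the scene stay as the last step left them, time stands still between calls to the robot, and variables do not carry over. Pictures are saved under pics/ and viewed, at most 10 in all, crops included, and the job is handed in when it is done.

```bash
ls; mkdir -p pics
```

Create h.py:
```python
import numpy as np, cv2
from scipy.spatial.transform import Rotation as R
from workcell import ctrl, imaging, monitor
def att(c):
    a=np.array(c["attitude"]); return a if a.shape==(3,3) else R.from_quat(a).as_matrix()
def cloud(c):
    z=c["range_z"]; v,u=np.mgrid[0:z.shape[0],0:z.shape[1]]
    p=np.stack([(u-c["cx"])/c["fx"]*z,-(v-c["cy"])/c["fy"]*z,-z],-1)
    return p@att(c).T+np.array(c["eye"])
def proj(c,p):
    q=(np.asarray(p)-np.array(c["eye"]))@att(c)
    return np.stack([c["cx"]-c["fx"]*q[...,0]/q[...,2], c["cy"]+c["fy"]*q[...,1]/q[...,2]],-1)
```

Run:
```python
from h import *
for n in("top","side"):
    c=imaging.read_camera(n); cv2.imwrite(f"pics/{n}0.png",c["image"][:,:,::-1]); np.savez(f"{n}0.npz",**c)
    print(n,{k:c[k] for k in c if k not in("image","range_z")})
print(monitor.state())
```

```text
pics
workcell.py
top {'fx': 374.6735748877434, 'fy': 374.6735748877434, 'cx': 318.8848144480175, 'cy': 192.7534675751589, 'eye': array([0.39113817, 0.09477907, 1.21976594]), 'attitude': array([-0.040712  ,  0.02891188,  0.71372402, -0.69864487])}
side {'fx': 438.7144201826978, 'fy': 438.7144201826978, 'cx': 316.78450029901825, 'cy': 195.0265399460818, 'eye': array([-0.02210224,  0.25137678,  1.13291138]), 'attitude': array([-0.14030409,  0.19106225,  0.76652095, -0.59687151])}
{'t': 0.1, 'joint_pos': array([ 1.22040322,  0.43512842,  0.02499874,  1.57398668, -0.01157125,
        1.13401788, -0.07512447]), 'dq': array([-0.00050346, -0.00014793,  0.00085757, -0.00136437,  0.00038704,
        0.00095703, -0.0012746 ]), 'joint_efforts': array([ 3.35029450e-03, -6.69123960e+01,  9.88459401e-01, -3.15141749e+01,
       -6.03342941e-02,  3.75350390e-02,  7.43967780e-05]), 'ee_pos': array([ 0.15310486, -0.60548923,  0.22604674]), 'orientation': array([ 9.92340837e-01,  1.23528036e-01, -1.66618372e-04, -6.77877434e-04]), 'contact_force': array([0.02883244, 0.41874415, 0.17389501]), 'wrist_torque': array([-0.03053619, -0.04629278,  0.06325865]), 'grasp_force': 0.0, 'grip_width': 0.09176716881573259}
```

View pics/top0.png

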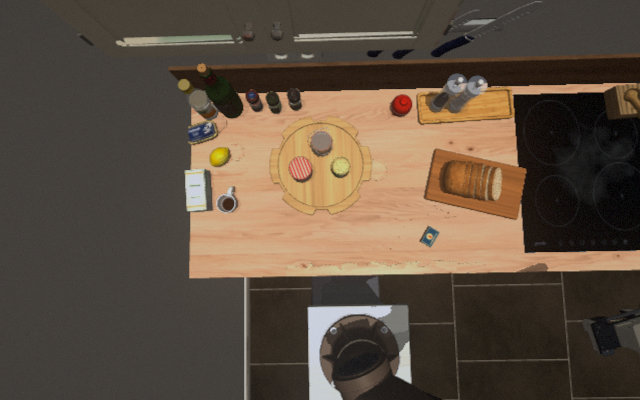

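View pics/side0.png

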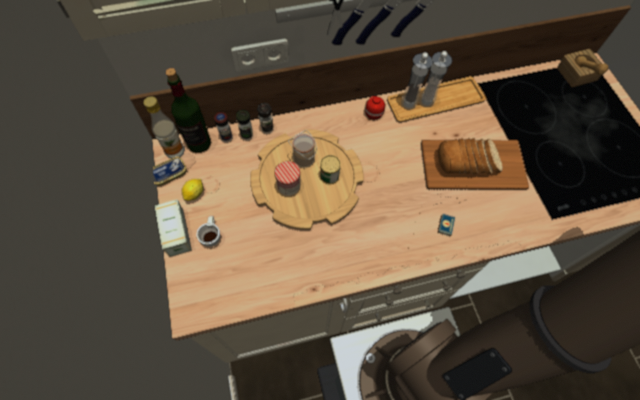

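The top view shows the platter at about (321,166), with the jam jar at its left (300,168), the bail jar at the back (321,142) and the tin at the right (341,166). The side view agrees. The platter therefore needs about +90° (anticlockwise). Next I'll measure it.

Add to h.py:
```python
def jar(c,C):   # jam lid: red/white stripes in the lid plane, near the platter
    P=cloud(c); r=np.hypot(P[...,0]-C[0],P[...,1]-C[1])
    h=cv2.cvtColor(c["image"],cv2.COLOR_RGB2HSV); 
    red=((h[...,0]<8)|(h[...,0]>170))&(h[...,1]>110)&(r<.13)&(P[...,2]>.07)
    red=cv2.morphologyEx(red.astype(np.uint8),cv2.MORPH_CLOSE,np.ones((5,5)))
    ct=max(cv2.findContours(red,0,2)[0],key=cv2.contourArea)
    m=np.zeros(red.shape,np.uint8); cv2.drawContours(m,[ct],0,1,-1)
    # project onto lid plane z=.114
    v,u=np.nonzero(m); q=P[v,u]; q=q[abs(q[:,2]-.114)<.012]
    e=np.array(c["eye"]); d=q-e; q=e+d*((.114-e[2])/d[:,2])[:,None]
    (x,y),rad=cv2.minEnclosingCircle(q[:,:2].astype(np.float32))
    return np.array([x,y]),rad,q[:,:2].mean(0),len(q)
```

Run:
```python
from h import *
from scipy.optimize import least_squares
for n in("top","side"):
    c=dict(np.load(f"{n}0.npz")); P=cloud(c)
    g=P[...,2]; rough=np.array([.56,.08]) 
    px=(321,175) if n=="top" else (305,215)
    print(n,"table z",np.median(g[215:225,300:340]) if n=="top" else np.median(g[250:260,240:280]), "pt",P[px[1],px[0]])
    m=((g>.019)&(g<.045)).astype(np.uint8)
    k,l,s,_=cv2.connectedComponentsWithStats(m)
    i=l[205,321] if n=="top" else l[218,305]
    i=1+np.argmax(s[1:,4]) if i==0 else i
    ct=max(cv2.findContours((l==i).astype(np.uint8),0,1)[0],key=cv2.contourArea)[:,0]
    e=np.array(c["eye"]); d=np.stack([(ct[:,0]-c["cx"])/c["fx"],-(ct[:,1]-c["cy"])/c["fy"],-np.ones(len(ct))],-1)@att(c).T
    q=(e+d*((.03-e[2])/d[:,2])[:,None])[:,:2]
    f=least_squares(lambda p:np.hypot(*(q-p).T)-.165,q.mean(0),loss="cauchy",f_scale=.002)
    C=f.x; r=np.hypot(*(q-C).T); a=np.degrees(np.arctan2(*(q-C).T[::-1]))
    nm=(r<.158)&(r>.140)
    ph=np.angle(np.mean(np.exp(6j*np.radians(a[nm]))))/6
    print("area",s[i],"C",C,"notch phase mod60",np.degrees(ph),"n",nm.sum(), "hist",np.histogram((a[nm]-np.degrees(ph)+30)%60-30,7)[0])
    for J in jar(c,C)[0:1]+jar(c,C)[2:3]: print("jar",J,np.hypot(*(J-C)),np.degrees(np.arctan2(*(J-C)[::-1])))
    for nm_,pp in dict(mug=(228,203),lemon=(220,156),mb=(429,237)).items(): 
        if n=="top": print(nm_,P[pp[1],pp[0]])
    if n=="top": print("front edge", P[270,320],P[276,320])
```

```text
top table z 0.00021009436169139306 pt [0.56732237 0.10558306 0.02075931]
area [ 269  115  102  100 6277] C [0.60172622 0.10899557] notch phase mod60 0.11157036366019789 n 112 hist [28 11 11 12 13 11 26]
jar [0.57657236 0.16720976] 0.06341615155611123 113.36876682411516
jar [0.57597589 0.1668059 ] 0.06328596720529064 114.0095241557783
mug [0.48373081 0.40884622 0.01377092]
lemon [0.63046639 0.42408273 0.05502274]
mb [ 0.36145609 -0.23239619  0.0184324 ]
front edge [ 0.26259719  0.11550663 -0.00368195] [ 0.14697488  0.12973999 -0.80530243]
side table z -0.0005661617408833086 pt [0.4796257  0.14185242 0.02230503]
area [ 250  130  114  100 6458] C [0.59520439 0.10949964] notch phase mod60 0.04973351873497155 n 111 hist [ 5  4 15 19 14 22 32]
jar [0.56992668 0.16902944] 0.06467426672930482 113.00718562030238
jar [0.56980951 0.16806923] 0.06383805548248547 113.44082222581865
```

Add to h.py:
```python
def rect(c,C,z=.03,h=.2,s=400):   # plan view: up=+x, left=+y
    v,u=np.mgrid[0:s,0:s]; k=2*h/s
    W=np.stack([C[0]+h-v*k,C[1]+h-u*k,np.full(u.shape,z)],-1)
    m=proj(c,W).astype(np.float32); return cv2.remap(c["image"],m[...,0],m[...,1],1)[:,:,::-1].copy()
```

Run:
```python
from h import *
C=np.array([.600,.109]); I=[]
for n in("top","side"):
    im=rect(dict(np.load(f"{n}0.npz")),C)
    cv2.circle(im,(200,200),165,(255,0,0),1)
    for t in range(0,360,60):
        a=np.radians(t); cv2.circle(im,(int(200-156*np.sin(a)),int(200-156*np.cos(a))),3,(0,0,255),-1)
    I.append(im)
cv2.imwrite("pics/r0.png",np.hstack(I))
```

```text
(no output)
```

View pics/r0.png

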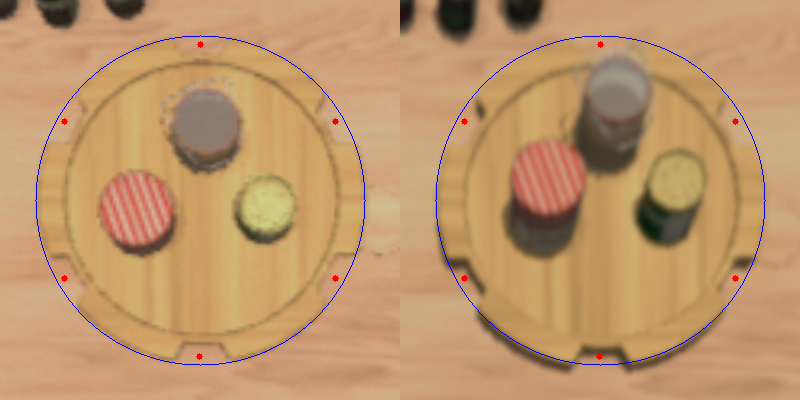

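The rectified view shows notches at 0°, 60°, 120° and so on, so the platter is at about 0. The jam jar is at about 113.5°, which needs +66.5° anticlockwise. I'll use the front notch, which lies between the jam jar and the tin, and sweep it to the right with the tool turning along with it.

Add to h.py:
```python
def rel(targets):   # (x,y,z,theta deg): tool x at theta, tool down -> row values from the present pose
    s=monitor.state(); R0=R.from_quat(s["orientation"]); p0=np.array(s["ee_pos"])
    for x,y,z,t in targets:
        t=np.radians(t); Rt=R.from_matrix(np.array([[np.cos(t),np.sin(t),0],[np.sin(t),-np.cos(t),0],[0,0,-1]]))
        print(np.round((R0.inv()*Rt).as_rotvec(),3),np.round(R0.inv().apply(np.array([x,y,z])-p0),4))
```

```bash
python3 -c "
from h import *
rel([(.27,-.43,.2,7),(.38,-.3,.18,0),(.40,-.09,.15,0),(.40,.109,.12,0)])"
```

```text
[-0.001  0.     0.126] [ 0.1564 -0.1414  0.0262]
[-0.001  0.     0.248] [ 0.2949 -0.2405  0.0463]
[-0.001  0.     0.248] [ 0.3658 -0.4391  0.0766]
[-0.001  0.     0.248] [ 0.4145 -0.632   0.1069]
```

Call:
nudge_tcp(moves="0,0,0.05,0.047,-0.038,0.008,0 | 0,0,0.1,0.094,-0.076,0.016,0 | 0,0,0.15,0.141,-0.115,0.024,0 | 0,0,0.2,0.188,-0.153,0.031,0 | 0,0,0.248,0.235,-0.191,0.038,0")

```text
t: 0.72
ee_pos: [0.3351, -0.3614, 0.1884]
orientation: [1.0, -0.001, -0.0, -0.0]
contact_force: [0.9, -0.0, -0.1]
grip_width: 0.0465
grasp_force: 0.0
```

Call:
nudge_tcp(moves="0,0,0,0.04,-0.045,0.008,0 | 0,0,0,0.06,-0.10,0.016,0 | 0,0,0,0.06,-0.16,0.025,0 | 0,0,0,0.06,-0.22,0.035,0 | 0,0,0,0.06,-0.28,0.045,0")

```text
t: 1.35
ee_pos: [0.394, -0.0813, 0.1434]
orientation: [1.0, -0.0, 0.0, 0.0]
contact_force: [0.8, 0.3, -0.1]
grip_width: 0.001
grasp_force: 0.0
```

```bash
python3 -c "
from h import *
rel([(.40,.109,.10,0),(.40,.109,.014,0),(.4385,.109,.014,0)])"
```

```text
[ 0. -0. -0.] [ 0.0059 -0.1903  0.0434]
[ 0. -0. -0.] [ 0.0059 -0.1903  0.1294]
[ 0. -0. -0.] [ 0.0444 -0.1904  0.1294]
```

Call:
nudge_tcp(moves="0,0,0,0,-0.05,0.01,0 | 0,0,0,0,-0.1,0.02,0 | 0,0,0,0,-0.15,0.035,0 | 0,0,0,0.002,-0.19,0.05,0 | 0,0,0,0.002,-0.19,0.05,0")

```text
t: 1.98
ee_pos: [0.3957, 0.1098, 0.0929]
orientation: [1.0, 0.003, -0.001, -0.0]
contact_force: [-0.3, -0.1, -0.3]
grip_width: 0.0006
grasp_force: 0.0
```

Call:
nudge_tcp(moves="0,0,0,0,0,0.03,0 | 0,0,0,0,0,0.055,0 | 0,0,0,0,0,0.075,0 | 0,0,0,0,0,0.08,0")

```text
t: 2.48
ee_pos: [0.3957, 0.1056, 0.013]
orientation: [1.0, -0.001, -0.001, 0.001]
contact_force: [-0.4, 0.3, 0.4]
grip_width: 0.0004
grasp_force: 0.0
```

Run:
```python
from h import *
C=np.array([.600,.109]); I=[]
for n in("top","side"):
    c=imaging.read_camera(n); im=rect(c,C); cv2.circle(im,(200,200),165,(255,0,0),1); I.append(im)
cv2.imwrite("pics/r1.png",np.hstack(I)); print(monitor.state()["ee_pos"])
rel([(.4385,.109,.014,0)])
```

```text
[0.39626082 0.10616581 0.01369119]
[ 0.001  0.001 -0.001] [ 0.0422 -0.0029 -0.0003]
```

View pics/r1.png

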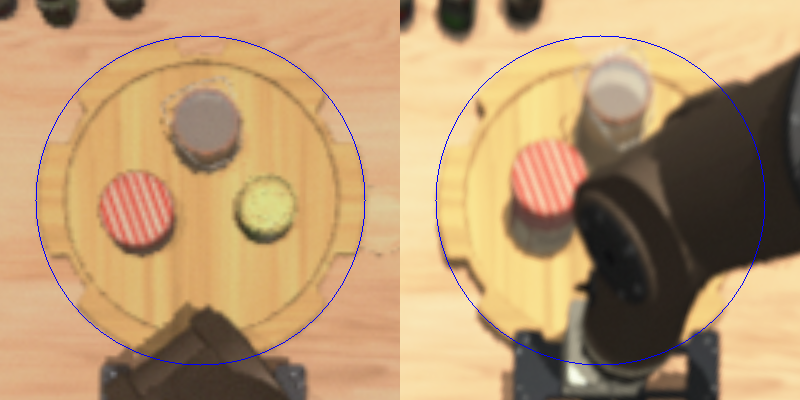

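The hand stands in front of the front notch and the jars are untouched. Now I'll move it in.

Call:
nudge_tcp(moves="0,0,0,0.014,-0.003,0,0 | 0,0,0,0.026,-0.003,0,0 | 0,0,0,0.035,-0.003,0,0 | 0,0,0,0.041,-0.003,0,0 | 0,0,0,0.041,-0.003,0,0")

```text
t: 3.2
ee_pos: [0.4378, 0.1098, 0.0137]
orientation: [1.0, -0.0, 0.0, -0.0]
contact_force: [-0.7, -0.2, -0.2]
grip_width: 0.0009
grasp_force: 0.0
```

Run:
```python
from h import *
C=np.array([.600,.109]);r=.161
def P(a): t=np.radians(a); return (C[0]-r*np.cos(t),C[1]-r*np.sin(t),.014,a)
rel([P(a) for a in(2,4,6.5,9,11.5)])
```

```text
[-0.    -0.    -0.036] [ 0.0013  0.0064 -0.0003]
[-0.    -0.    -0.071] [ 0.0016  0.012  -0.0003]
[-0.    -0.    -0.114] [ 0.0022  0.019  -0.0003]
[-0.    -0.    -0.158] [ 0.0032  0.0259 -0.0003]
[-0.    -0.    -0.201] [ 0.0044  0.0329 -0.0003]
```

Call:
nudge_tcp(moves="0,0,-0.03,0.0001,0.0048,0,0 | 0,0,-0.06,0.0003,0.0097,0,0 | 0,0,-0.1,0.0008,0.0162,0,0 | 0,0,-0.14,0.0016,0.0226,0,0 | 0,0,-0.18,0.0026,0.029,0,0")

```text
t: 3.82
ee_pos: [0.4395, 0.0803, 0.0137]
orientation: [0.996, 0.091, -0.0, 0.0]
contact_force: [0.1, 0.1, -0.1]
grip_width: 0.0007
grasp_force: 0.4
```

Call:
nudge_tcp(moves="0,0,-0.04,0.0001,0.0065,0,0 | 0,0,-0.08,0.0005,0.0129,0,0 | 0,0,-0.12,0.0012,0.0194,0,0 | 0,0,-0.16,0.0021,0.0258,0,0 | 0,0,-0.2,0.0032,0.0322,0,0")

```text
t: 4.45
ee_pos: [0.4482, 0.049, 0.0136]
orientation: [0.982, 0.19, -0.0, 0.0]
contact_force: [-1.0, -0.3, 0.3]
grip_width: 0.0004
grasp_force: 0.4
```

Run:
```python
from h import *
C=np.array([.600,.109]); c=imaging.read_camera("top"); im=rect(c,C); cv2.circle(im,(200,200),165,(255,0,0),1)
cv2.imwrite("pics/r2.png",im); J=jar(c,C); print(J,[np.degrees(np.arctan2(*(q-C)[::-1])) for q in (J[0],J[2])])
p=monitor.state()["ee_pos"][:2]-C; print(np.hypot(*p),np.degrees(np.arctan2(*p[::-1])))
```

```text
(array([0.55843776, 0.15623923]), 0.034106262028217316, array([0.55825791, 0.15662845]), 391) [np.float64(131.34211427255363), np.float64(131.2316710311761)]
0.16315032237181595 -158.0780564846118
```

View pics/r2.png

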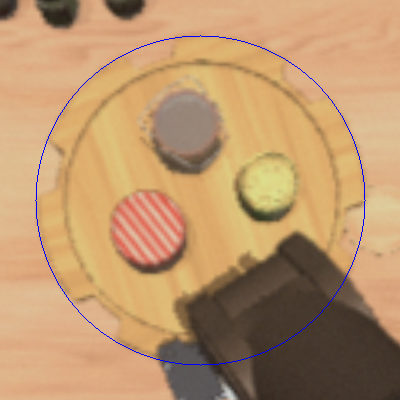

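The platter is turning with the fingertips: the jar has gone from about 113.5° to 131°, with nothing else disturbed. About 48.7° (0.85 rad) remains.

Call:
nudge_tcp(moves="0,0,-0.04,0.0001,0.0065,0,0 | 0,0,-0.08,0.0005,0.0129,0,0 | 0,0,-0.12,0.0012,0.0194,0,0 | 0,0,-0.16,0.0021,0.0258,0,0 | 0,0,-0.2,0.0032,0.0322,0,0")

```text
t: 5.12
ee_pos: [0.4632, 0.0205, 0.0136]
orientation: [0.958, 0.287, -0.0, 0.0]
contact_force: [-1.0, 0.4, -0.5]
grip_width: 0.0008
grasp_force: 0.5
```

Call:
nudge_tcp(moves="0,0,-0.04,0.0001,0.0065,0,0 | 0,0,-0.08,0.0005,0.0129,0,0 | 0,0,-0.12,0.0012,0.0194,0,0 | 0,0,-0.16,0.0021,0.0258,0,0 | 0,0,-0.2,0.0032,0.0322,0,0")

```text
t: 5.75
ee_pos: [0.4833, -0.0048, 0.0135]
orientation: [0.925, 0.381, -0.001, 0.0]
contact_force: [-1.6, -0.5, 0.8]
grip_width: 0.0001
grasp_force: 0.6
```

Create m.py:
```python
from h import *
C=np.array([.600,.109]); 
for n in("top","side"):
  c=imaging.read_camera(n); 
  cv2.imwrite(f"pics/{n}_{monitor.state()['t']:.1f}.png",rect(c,C))
  J=jar(c,C); print(J,[np.degrees(np.arctan2(*(q-C)[::-1])) for q in (J[0],J[2])])
p=monitor.state()["ee_pos"][:2]-C; print(np.hypot(*p),np.degrees(np.arctan2(*p[::-1])))
```

```bash
python3 m.py
```

```text
(array([0.54275316, 0.13678379]), 0.03385437652468681, array([0.54245504, 0.13634144]), 387) [np.float64(154.11116011701748), np.float64(154.58611915700376)]
(array([0.53740513, 0.1380503 ]), 0.036328162997961044, array([0.53627904, 0.13776828]), 460) [np.float64(155.10396652043937), np.float64(155.7021197240155)]
0.16260475744811365 -135.47297327971052
```

Call:
nudge_tcp(moves="0,0,-0.04,0.0001,0.0065,0,0 | 0,0,-0.08,0.0005,0.0129,0,0 | 0,0,-0.12,0.0012,0.0194,0,0 | 0,0,-0.16,0.0021,0.0258,0,0 | 0,0,-0.2,0.0032,0.0322,0,0")

```text
t: 6.48
ee_pos: [0.5084, -0.0249, 0.0136]
orientation: [0.882, 0.471, -0.0, -0.0]
contact_force: [-0.7, -0.3, -0.1]
grip_width: 0.0006
grasp_force: 0.5
```

Call:
nudge_tcp(moves="0,0,-0.04,0.0001,0.0065,0,0 | 0,0,-0.08,0.0005,0.0129,0,0 | 0,0,-0.12,0.0012,0.0194,0,0 | 0,0,-0.15,0.0018,0.0242,0,0 | 0,0,-0.17,0.0023,0.0274,0,0")

```text
t: 7.1
ee_pos: [0.5329, -0.0383, 0.0136]
orientation: [0.839, 0.544, -0.0, -0.0]
contact_force: [-0.1, -0.2, -0.5]
grip_width: 0.0005
grasp_force: 0.6
```

```bash
python3 m.py
```

```text
(array([0.53631252, 0.11404331]), 0.033914919942617416, array([0.53598937, 0.11417706]), 389) [np.float64(175.47228663954309), np.float64(175.37609261577896)]
(array([0.52992731, 0.11729956]), 0.03609937056899071, array([0.52933839, 0.11584545]), 454) [np.float64(173.24523625980098), np.float64(174.46665047845792)]
0.1615947010924219 -114.35212570728687
```

Call:
nudge_tcp(moves="0,0,-0.02,0,0.0032,0,0 | 0,0,-0.045,0.0002,0.0073,0,0 | 0,0,-0.07,0.0004,0.0113,0,0 | 0,0,-0.085,0.0006,0.0138,0,0 | 0,0,-0.085,0.0006,0.0138,0,0")

```text
t: 7.82
ee_pos: [0.5463, -0.0433, 0.0137]
orientation: [0.815, 0.579, 0.0, 0.0]
contact_force: [0.1, -0.4, -0.2]
grip_width: 0.0007
grasp_force: 0.0
```

```bash
python3 m.py
```

```text
(array([0.53579122, 0.10758249]), 0.03381448984146118, array([0.53540982, 0.10775266]), 387) [np.float64(-178.73531496340055), np.float64(-178.89366344267856)]
(array([0.52967513, 0.10947581]), 0.03576567396521568, array([0.52934371, 0.10986015]), 456) [np.float64(179.61234616700884), np.float64(179.3025311652947)]
0.16145521025600082 -109.52213537243155
```

The jar is at the front (180° ± about 1°). Next I'll back off the flank a little, pull straight out and lift away.

Call:
nudge_tcp(moves="0,0,0,0,-0.003,0,0 | 0,0,0,-0.01,-0.003,0,0 | 0,0,0,-0.025,-0.003,0,0 | 0,0,0,-0.045,-0.003,0,0 | 0,0,0,-0.07,-0.003,0,0")

```text
t: 8.55
ee_pos: [0.5194, -0.1099, 0.0137]
orientation: [0.816, 0.579, -0.0, 0.0]
contact_force: [0.4, -0.8, 0.4]
grip_width: 0.0003
grasp_force: 0.0
```

Call:
nudge_tcp(moves="0,0,0,-0.03,0,-0.04,0 | 0,0,0,-0.05,0,-0.09,0 | 0,0,0,-0.08,0,-0.14,0 | 0,0,0,-0.12,0,-0.18,0 | 0,0,0,-0.16,0,-0.2,0")

```text
t: 9.18
ee_pos: [0.4666, -0.2618, 0.2161]
orientation: [0.816, 0.578, 0.0, 0.002]
contact_force: [0.3, 0.2, -0.2]
grip_width: 0.0004
grasp_force: 0.0
```

Call:
nudge_tcp(moves="0,0,0,-0.05,0,0,0 | 0,0,0,-0.1,0,0,0 | 0,0,0,-0.15,0,0,0 | 0,0,0,-0.15,0,0,0")

```text
t: 9.68
ee_pos: [0.4137, -0.4066, 0.2128]
orientation: [0.818, 0.575, -0.001, -0.0]
contact_force: [-0.4, -0.5, -0.8]
grip_width: 0.0004
grasp_force: 0.0
```

```bash
python3 m.py
```

Run:
```python
from h import *
from scipy.optimize import least_squares
I=[]
for n in("top","side"):
    c=imaging.read_camera(n); I.append(rect(c,np.array([.6,.109]))); P=cloud(c); g=P[...,2]
    m=((g>.019)&(g<.045)).astype(np.uint8); k,l,s,_=cv2.connectedComponentsWithStats(m)
    ct=max(cv2.findContours((l==1+np.argmax(s[1:,4])).astype(np.uint8),0,1)[0],key=cv2.contourArea)[:,0]
    e=np.array(c["eye"]); d=np.stack([(ct[:,0]-c["cx"])/c["fx"],-(ct[:,1]-c["cy"])/c["fy"],-np.ones(len(ct))],-1)@att(c).T
    q=(e+d*((.03-e[2])/d[:,2])[:,None])[:,:2]
    C=least_squares(lambda p:np.hypot(*(q-p).T)-.165,q.mean(0),loss="cauchy",f_scale=.002).x
    J=jar(c,C); print(n,C,[np.degrees(np.arctan2(*(p-C)[::-1])) for p in(J[0],J[2])])
cv2.imwrite("pics/r3.png",np.hstack(I))
```

```text
(array([0.53584075, 0.10765781]), 0.033822543919086456, array([0.53553407, 0.10782447]), 384) [np.float64(-178.80156857395673), np.float64(-178.9553304653649)]
(array([0.52942771, 0.10948455]), 0.035989776253700256, array([0.52930771, 0.10962659]), 455) [np.float64(179.60661013265562), np.float64(179.49216542028083)]
0.5426302996299334 -109.75645447331026
top [0.60160679 0.10895953] [np.float64(-178.8013941941098), np.float64(-179.18311424311048)]
side [0.5953203  0.10945892] [np.float64(179.96723324830083), np.float64(179.92409718442724)]
```

View pics/r3.png

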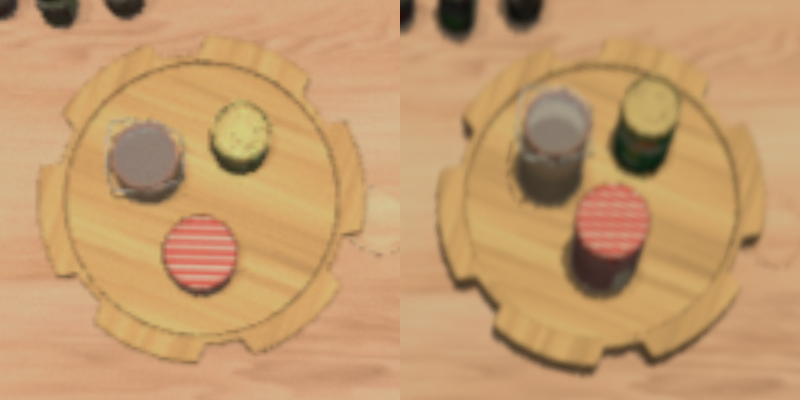

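The picture shows the jam jar at the front, at (200,253) in the left panel, directly in front of the turntable's axis at (200,200). All three things are upright and the hand is clear, so I'll hand in.

```bash
python3 -c "
from workcell import ctrl, imaging, monitor
print(ctrl.job_done())"
```

```text
the job is handed in; nothing more can be done
None
```

The jam jar now stands at the front of the turntable, within about 1° by both cameras; I turned the platter gently by one rim notch, nothing on it was touched, the hand is clear, and the job was handed in at about 10 s.

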